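# Clip the chemical-store key back onto its anchor staple

## Task

Put the chemical-store key with the red fob back on its anchor: push its snap hook against the front leg of the steel staple (the leg nearer the robot) so that the leg presses the sprung gate inward, goes in, and the gate snaps shut behind it. Keep hold and draw the key gently back until the leg bears on the closed gate with about 5 N (never over 10 N), to prove that it is caught, then let go and leave it lying flat on the plate, still clipped. Feel your way, do not ram or wrench the hook on the staple (stay well under 15 N), and leave the blue key and everything else on the bench where it is.

Things in the scene. Friction and masses are not known exactly. Their poses are not given: they have to be found in the camera images.
- key_red_grip (a point): Centre of the red plastic fob of the key, 13 mm above the key's underside. The fob is a block 40 (x) by 24 (y) by 26 mm high, gripped across y. Axes: x runs level from the fob towards the snap hook, y level to the left of x, z up. The key is one rigid piece, about 0.12 kg, lying flat; a brass key 4 mm thick sticks out behind the fob to x = -71 mm.
- key_red: The whole red key; origin on its underside below the fob's centre, same axes. Snap hook in front: a square C of 9 mm steel rod lying at underside level, open to +x. Closed end across at x = 32.5 mm (inner face 37); two arms along x at y = +15.5 and -15.5 (22 mm clear between) end at x = 70. A brass-coloured sprung gate closes the mouth between the arm ends.
- mouth (a point): Middle of the hook's mouth, on the line of the shut gate: 65.5 mm ahead of the fob's centre, 4.5 mm above the key's underside, axes as the key. A leg drawn back against the inside of the shut gate has its axis 7 mm behind this line (at x = -7 mm here).
- hook_end (a point): Where the axis of the 10 mm leg lies when it touches the hook's closed end: 23.5 mm behind mouth, 42 mm ahead of the fob's centre. The gate lets a leg past its tip only near here: about 6 mm before it if the leg runs at y = -4 mm (the side without pivot: best), 3 to 5 mm before it at y = 0; nearer the pivot it tends to jam. Then the gate snaps shut behind the leg.
- gate (a joint): Opening angle of the red key's gate: 0 shut, opens only inward (tip swings back towards the fob), stop at 1.25 rad. A spring shuts it: pushing it open with the leg takes about 3 N at first and 3 to 6 N further on (leg at y = -4 mm; more nearer the pivot); it falls off just before the leg gets past.
- gate_bar: The gate, a brass-coloured 4.5 mm rod, 23 mm from pivot to tip. Its origin is the upright pivot, at x = 65.5, y = +13.5 mm from the fob's centre; shut, it runs along -y to y = -9.5.
- anchor: Grey steel plate fixed to the bench, 6 mm thick, x -135 to +75 and y -55 to +55 mm from its origin, which lies on the bench under the nominal front leg; x along the plate, away from the robot, z up. It carries the steel staple: an inverted U of 10 mm rod in the x-z plane, rear leg 50 mm behind the front leg (+x), top 56 mm above the bench. It does not yield.
- bolt_rail: The black slot in the plate, with the staple bolted in it (both its legs and its top bar belong to it); its origin and axes are those of the plate, not of the staple.
- eye (a point): Nominal axis of the staple's front leg, 4.5 mm above the plate's top face; axes as the plate. The staple is bolted in a slot, anywhere within 6 mm either way along x: its true x is NOT measured and must be seen or felt; its y is exact. The hook goes round this leg from the -x side, held level just above the plate.
- key_blue_grip (a point): Centre of the fob of another key, of the same shape as the red one but with a blue fob and a steel-coloured gate that does not move. Leave it alone.
- jar_a: White jar with black lid, 84 mm wide, 115 high; bystander.
- jar_b: White jar with black lid, same size; bystander.
- bottle: White bottle with blue cap, 68 mm wide, 160 high; bystander.
- beaker: Glass beaker, 70 mm wide, 85 high; bystander.
- dish: White ceramic dish, 90 mm wide, 30 high; bystander.
- scoop: Steel weighing spoon, 160 mm long, lying flat; bystander.
- cap: Loose blue screw cap, 48 mm wide, 16 high; bystander.
Mind the look-alikes: they are no part of the job. What is shaped like the key_red but orange is not meant.

How it is judged:
On the way, in this order (a step that is already met when the one before it is completed fails the run):
1. the staple's leg presses the gate inward (more than 0.4 rad) (value of joint gate above 0.4 rad and contact force between gate_bar and bolt_rail above 0.5 N), for 0.05 s.
2. the leg is inside the hook and the gate has snapped shut behind it (x of eye in the frame of key_red_grip between 0.034 and 0.0655 m and y of eye in the frame of key_red_grip between -0.014 and 0.014 m and value of joint gate below 0.08 rad and height (world z) of key_red_grip below 0.04 m), for 0.1 s.
3. tug: drawn back until the leg bears on the shut gate with over 2 N, still caught (all of step 2 and contact force between gate_bar and bolt_rail above 2 N), for 0.15 s.
At the end, for the whole second after the job is handed in: The red key lies flat (within 0.12 rad) and at rest on the plate, released, its hook round the staple's front leg (nominal leg axis 34 to 65.5 mm ahead of the fob's centre and within 14 mm sideways, fob centre under 40 mm high) and its gate shut (under 0.08 rad) (all of step 2 and angle between key_red_grip's own z axis and vertical below 0.12 rad and linear speed of key_red below 0.02 m/s and contact force between the fingers and key_red below 0.05 N); the robot touches nothing.
It fails at once if the red key's hook is forced on the staple with more than 18 N (contact force between key_red and bolt_rail above 18 N).
It fails at once if the shut gate is tugged against the leg with more than 10 N (x of eye in the frame of key_red_grip between 0.034 and 0.0655 m and y of eye in the frame of key_red_grip between -0.014 and 0.014 m and value of joint gate below 0.08 rad and height (world z) of key_red_grip below 0.04 m and contact force between gate_bar and bolt_rail above 10 N).
It fails at once if the blue key or another bystander is moved by more than 15 mm (distance of any of key_blue_grip, jar_a, jar_b, bottle, beaker, dish, scoop, cap from where it was at the start of the episode above 0.015 m).
It also fails if it takes over 67 s, if anything falls off the work surface, if the arm or the gripper's body presses on something with over 40 N, if the wrist force passes 120 N, or if a joint passes its speed limit or range.

## Robot

A 6-joint arm with a two-finger parallel gripper is mounted at the origin on the work surface. World frame = base frame: x ahead of the robot, y to its left, z up, the work surface at z = 0. Lengths are in m, angles in rad, forces in N, time in s.
With the tool pointing down it reaches from about 0.35 to 0.975 m from the base axis. Payload 7.1 kg.
Tool frame: the origin (TCP) lies between the finger pads; the fingertips stand bot.tip_extent ahead of it and the grasp point (between the pads) lies 5 mm behind it (bot.tip_extent is the distance from the TCP to the fingertips, in m); z points along the fingers, y is the line along which they close (so a half turn about z gives the same grasp; the last joint's range is limited). The gripper opens to 88 mm and grips with 3 to 60 N. Pads are 20 mm wide; open, the fingers measure 115 mm over their backs; the gripper's body (75 mm by 178 mm) begins 61 mm behind the grasp point.
Start: joints at [-1.232, 0.423, 1.63, -0, 1.089, -0.019], TCP at [0.219, -0.585, 0.203] pointing down, gripper open.
Joint ranges: [-3, 3], [-0.9, 2.11], [0.09, 2.58], [-1.31, 4.45], [0.11, 2.69], [-2.54, 2.54]. Speed limits (rad/s): [2.39, 2.39, 3.01, 3.14, 3.14, 3.14].

## Interface

Orientations are given as [roll, pitch, yaw] about the fixed x, y, z axes, in that order (R = Rz(yaw) Ry(pitch) Rx(roll)).
In Python, from workcell import status, vision, bot, nets gives the robot as it stands.
- The arm moves only by the tool apply_moves, never from a script. Its argument "steps" is a list of rows, each a list of 7 numbers: the turn, a rotation vector about the tool's x, y, z in degrees, then the shift along the tool's x, y, z in m, then the opening, from 0 (shut) to 1 (fully open). In form: [[rx, ry, rz, dx, dy, dz, grip], ...]. A call has 1 to 20 rows; each row is the pose to reach, as a shift and turn from the pose commanded when the call began, along the tool's axes at that moment; what a row does not reach only later rows make up. A row lasts 1/12 s, in which the tool goes at most 41.7 mm and 7.16 degrees, less where a joint would pass 70% of its speed; a pose out of reach is approached as far as the arm can. A call with a gripper value outside its range is refused whole. The fingers move at their own pace and stop on an object; "grip_force" is the grip in N (left out, the last holds). Time passes only in rows, so rows that repeat a pose let the fingers close. It gives the time, the measured TCP pose, the force, the opening and the grip force at its end, in the units of the state.
- status.sense(): the state, without advancing time (a new reading comes with each control period).
- vision.get_image(name): name is "side" or "top"; returns a dict with "frame" (480x640x3 uint8, red, green, blue), "mtx" (3x3 intrinsics, pixels), "D" ([k1, k2, p1, p2, k3] as OpenCV has them; the pictures are not rectified), "R" (3x3) and "t" (3): a world point X has camera coordinates R X + t. Camera axes: x right, y down, z forward; pixel columns grow to the right and rows downward; lengths in m; the calibration is good to about 2 mm. A picture is of the moment at which its call begins. There is no depth.
- bot.sign_off(): hands the job in; it is judged then, once.
Trained networks look in a picture, given as the dict that the camera call returned (one of the last four; its "shot" number tells which), for a name from the list of things; names that differ only in an ending like _2 or _b are one class to them, and where a whole thing is asked for, a point or a joint stands for the part that bears it (a point fixed in the world has none). Each returns a list of dicts, best first, with "score" (0 to 1); they miss things now and then, are a little off and sometimes report something else, mostly with a low value. They report only what shows in the picture. A call takes as long as a camera call. They do not tell look-alikes from the thing itself.
- nets.boxes_of(picture, target): "box" ([centre column, centre row, width, height] in pixels, round what is visible of it).
- nets.place_of(picture, target): "uv" ([column, row] in pixels: a listed point, or the origin of a listed thing).
The state is a dict: "time_s": time; "q": joint angles; "qd": joint speeds; "effort": joint torques, N m; "tool_pos": TCP position; "orientation": TCP orientation; "contact_force": force on the tool from outside, world axes, zero at the start; "moment": the same for the moment, N m; "gripper_width": finger opening in m; "grasp_force": force on a finger pad.
Only numpy, scipy, OpenCV 4.12 (cv2) and the standard library are available. Lean on these libraries where they do the work, as an engineer would, in place of code of your own. Each camera call takes 0.05 s, during which the arm holds its last target. There are 200 camera calls.

## Working session

There is one attempt and no reset: what is moved stays moved. The work goes in short steps, Python scripts to look and compute and a tool call to move; the robot and the scene stay as the last step left them, time stands still between calls to the robot, and variables do not carry over. Pictures are saved under pics/ and viewed, at most 10 in all, crops included, and the job is handed in when it is done.

Besides the shell and the picture viewer there is one more tool, called after "Emit:" as name(argument=value, ...), one argument or row to a line, values as JSON. apply_moves: Moves the arm, as the interface text tells. Its arguments: {"type":"object","properties":{"steps":{"type":"array","items":{"type":"array","items":{"type":"number"}}},"grip_force":{"type":"number"}},"required":["steps"]}

```bash
mkdir -p pics; cat > h.py <<'E'
import numpy as np, cv2
from workcell import status, vision, bot, nets
def ray(p,uv):
    n=cv2.undistortPoints(np.array([[uv]],float),p["mtx"],np.array(p["D"],float))[0,0]
    R=np.array(p["R"]);t=np.array(p["t"]).ravel()
    return -R.T@t, R.T@np.array([n[0],n[1],1])
def at_z(p,uv,z):
    c,d=ray(p,uv); return c+d*(z-c[2])/d[2]
def pix(p,X):
    return cv2.projectPoints(np.array([X],float),cv2.Rodrigues(np.array(p["R"],float))[0],np.array(p["t"],float),p["mtx"],np.array(p["D"],float))[0].ravel()
def save(n,im,s=1): cv2.imwrite("pics/"+n,cv2.resize(im[:,:,::-1],None,fx=s,fy=s,interpolation=cv2.INTER_CUBIC))
E
python3 - <<'E'
from h import *
Z=dict(key_red_grip=.013,mouth=.0045,key_blue_grip=.013,anchor=0,eye=.0105,hook_end=.0045,gate_bar=.0045)
for n in("top","side"):
    p=vision.get_image(n);save(n+"0.png",p["frame"])
    print(n,"cam",ray(p,(320,240))[0])
    for k,z in Z.items():
        for r in nets.place_of(p,k)[:4]: print(k,round(r["score"],2),np.round(r["uv"],1),np.round(at_z(p,r["uv"],z),4))
s=status.sense();print({k:np.round(v,3) for k,v in s.items()},bot.tip_extent)
E
```

```text
top cam [ 0.30349289 -0.0469493   1.16372765]
key_red_grip 0.97 [439.8 278.4] [ 0.4866 -0.2787  0.013 ]
key_red_grip 0.88 [506.2 333. ] [ 0.3839 -0.407   0.013 ]
mouth 0.89 [439.1 247.2] [ 0.5518 -0.2794  0.0045]
mouth 0.87 [365.2 384.4] [ 0.276  -0.1351  0.0045]
mouth 0.6 [482.5 312.7] [ 0.4225 -0.3642  0.0045]
key_blue_grip 0.93 [362.2 261.5] [ 0.5151 -0.1237  0.013 ]
anchor 0.81 [248.7 205.6] [0.6263 0.1124 0.    ]
anchor 0.16 [435.2 280.2] [ 0.4847 -0.272   0.    ]
eye 0.57 [250.  205.1] [0.6245 0.1084 0.0105]
hook_end 0.85 [491.9 319.9] [ 0.409  -0.3824  0.0045]
hook_end 0.8 [436. 258.] [ 0.5293 -0.273   0.0045]
hook_end 0.71 [367.6 372. ] [ 0.2995 -0.1393  0.0045]
hook_end 0.46 [498.3 220.9] [ 0.6112 -0.4005  0.0045]
gate_bar 0.58 [473.6 315.5] [ 0.4163 -0.3465  0.0045]
gate_bar 0.51 [124.2 292.8] [0.4362 0.3479 0.0045]
gate_bar 0.42 [365.6 392.5] [ 0.2609 -0.1362  0.0045]
gate_bar 0.41 [430.6 243.5] [ 0.5588 -0.2622  0.0045]
side cam [0.16551891 0.73289942 0.90949586]
key_red_grip 0.95 [424.9 252.6] [ 0.3289 -0.1526  0.013 ]
key_red_grip 0.81 [386.5 202.5] [ 0.4847 -0.2793  0.
[... 391 characters left out ...]
 0.2908 -0.1327  0.0045]
hook_end 0.84 [369.4 202.4] [ 0.5287 -0.2662  0.0045]
hook_end 0.75 [424.  193.9] [ 0.4101 -0.3755  0.0045]
gate_bar 0.49 [286.2 201.3] [ 0.7277 -0.1591  0.0045]
{'time_s': np.float64(0.8), 'q': array([-1.232,  0.423,  1.63 ,  0.   ,  1.089, -0.019]), 'qd': array([ 0.001,  0.001,  0.   , -0.001, -0.001, -0.   ]), 'effort': array([-1.0000e-03, -5.4451e+01, -2.7404e+01,  6.4000e-02,  1.7000e-02,
        0.0000e+00]), 'tool_pos': array([ 0.219, -0.585,  0.203]), 'orientation': array([ 3.142, -0.   ,  0.358]), 'contact_force': array([ 0.869, -0.06 ,  0.87 ]), 'moment': array([0.011, 0.052, 0.002]), 'grasp_force': np.float64(0.0), 'gripper_width': np.float64(0.088)} 0.014
```

View pics/top0.png

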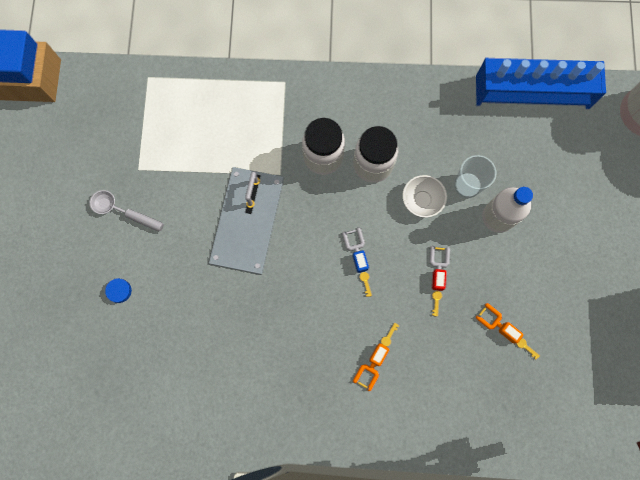

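View pics/side0.png

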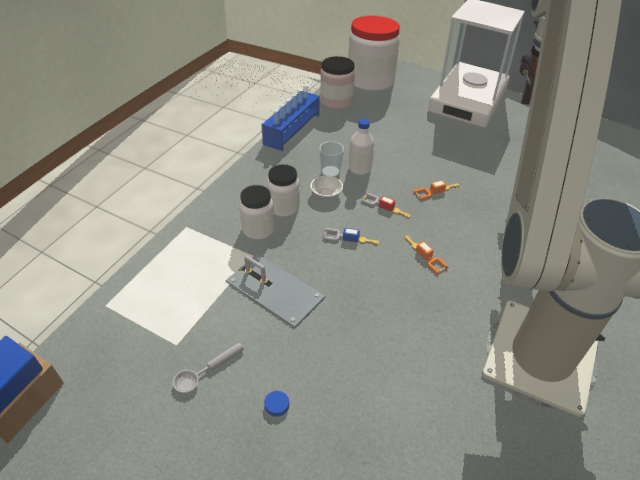

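The top view shows the red fob at (440,279). The others are orange at (512,332) and (380,354) and blue at (361,261). The staple is at about (252,192) on the plate. I choose (440,279) and check it in a close crop.

```bash
python3 - <<'E'
from h import *
p=vision.get_image("top");f=p["frame"]
a=cv2.resize(f[225:325,390:490],(400,400),interpolation=cv2.INTER_CUBIC);b=cv2.resize(f[155:285,195:295],(400,520),interpolation=cv2.INTER_CUBIC)
m=np.zeros((520,800,3),np.uint8);m[:400,:400]=a;m[:,400:]=b;save("crop.png",m)
hsv=cv2.cvtColor(f,cv2.COLOR_RGB2HSV)
def comp(mask,uv):
    n,l,s,c=cv2.connectedComponentsWithStats(mask.astype(np.uint8));
    ys,xs=np.nonzero(mask);i=np.argmin((xs-uv[0])**2+(ys-uv[1])**2);lab=l[ys[i],xs[i]]
    ys,xs=np.nonzero(l==lab);return np.stack([xs,ys],1).astype(float)
H,S,V=[hsv[...,i].astype(int) for i in range(3)]
red=((H<5)|(H>174))&(S>150)&(V>80)
q=comp(red,(440,290));W=np.array([at_z(p,x,.02) for x in q])
print("red n",len(q),q.min(0),q.max(0),W.min(0),W.max(0))
sub=f[155:285,195:295].astype(int)
print("plate px",f[240,245],"bench",f[240,300],"slot",f[203,252],"staple",f[185,252])
# brass blade of key vs hook: axis fit
g=((H>12)&(H<30)&(S>120)&(V>90));yy,xx=np.mgrid[:480,:640]
bl=g&(abs(xx-436)<15)&(abs(yy-304)<14);ys,xs=np.nonzero(bl);print("blade centroid",at_z(p,(xs.mean(),ys.mean()),.004),xs.min(),xs.max(),ys.min(),ys.max())
ys,xs=np.nonzero(red&(abs(xx-440)<15)&(abs(yy-279)<18));print("redcent",xs.mean(),ys.mean(),at_z(p,(xs.mean(),ys.mean()),.026))
E
```

```text
red n 151 [432. 269.] [445. 290.] [ 0.46233133 -0.28767332  0.02      ] [ 0.50426016 -0.26179361  0.02      ]
plate px [153 161 165] bench [145 153 146] slot [164 146 109] staple [184 181 184]
blade centroid [ 0.44151617 -0.27283838  0.004     ] 432 441 291 315
redcent 437.9668874172185 280.2251655629139 [ 0.48075758 -0.2724374   0.026     ]
```

View pics/crop.png

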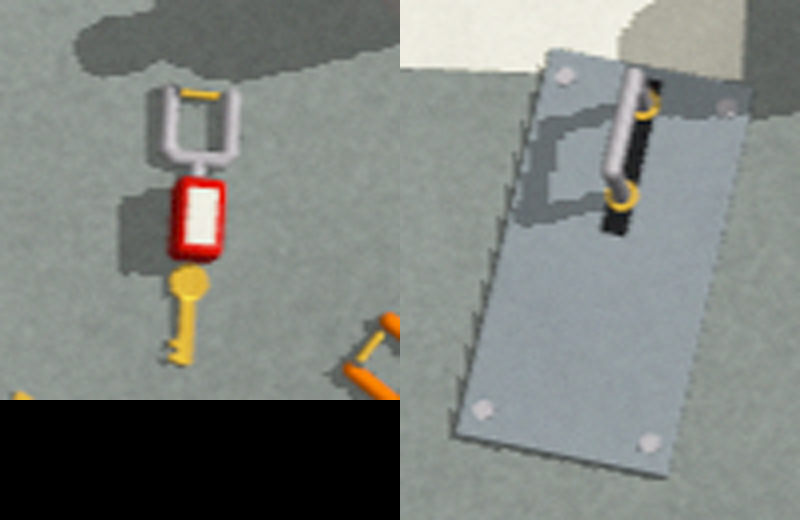

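The crop confirms the red key: fob at (440,279), shut brass gate at (440,249) and blade at (436,306). The staple's front-leg washer is at (250,203.5). Next I work out the poses from these points.

```bash
python3 - <<'E'
from h import *
p=vision.get_image("top")
K=lambda u,v:(390+u/4-.375,225+v/4-.375)
A=lambda u,v:(195+(u-400)/4-.375,155+v/4-.375)
for n,u,z in [("mouth",K(200,95),.0045),("bow",K(189,282),.004),("blade",K(185,325),.004),("label",K(202,217),.026),("Larm",K(171,125),.009),("Rarm",K(233,125),.009)]: print(n,at_z(p,u,z)[:2].round(4))
C=np.array([at_z(p,A(*c),.006)[:2] for c in [(549,48),(752,85),(667,477),(452,435)]]);print(C.round(4))
ux=(C[0]+C[1]-C[2]-C[3])/2;uy=(C[0]+C[3]-C[1]-C[2])/2
print("len",np.linalg.norm(ux),np.linalg.norm(uy),"yaw",np.arctan2(ux[1],ux[0]),np.arctan2(-uy[0],uy[1]))
y=np.arctan2(ux[1],ux[0])*.66+np.arctan2(-uy[0],uy[1])*.34;e=np.array([np.cos(y),np.sin(y)])
o=C.mean(0)+.030*e;print("yaw",y,"origin",o)
for n,u,z in [("fw",A(621,194),.007),("rw",A(648,103),.007),("barF",A(617,176),.056),("barR",A(636,72),.056)]:
    d=at_z(p,u,z)[:2]-o;print(n,at_z(p,u,z).round(4),"plate xy",d@e,d@[-e[1],e[0]])
E
```

```text
mouth [ 0.5494 -0.2804]
bow [ 0.4541 -0.2744]
blade [ 0.4326 -0.2723]
label [ 0.4836 -0.2767]
Larm [ 0.5325 -0.2649]
Rarm [ 0.5336 -0.296 ]
[[0.7074 0.1518]
 [0.6912 0.0451]
 [0.4838 0.0774]
 [0.5012 0.1866]]
len 0.20948160018810819 0.10926702751544107 yaw -0.16097356692279324 -0.15474860826769013
yaw -0.15885708098005819 origin [0.62552564 0.11047241]
fw [0.6297 0.1093 0.007 ] plate xy 0.004284481263333975 -0.0004515346115783899
rw [0.6791 0.0984 0.007 ] plate xy 0.05477990466885817 -0.0034844491289786686
barF [0.625  0.1053 0.056 ] plate xy 0.0002935887303487228 -0.005230955486240155
barR [0.6791 0.0991 0.056 ] plate xy 0.0546483843060441 -0.00273908648756708
```

Emit:
apply_moves(
  steps=[
    [0, 0, 24.1, 0.3565, -0.1966, 0.053, 0.7],
    [0, 0, 24.1, 0.3565, -0.1966, 0.053, 0.7],
    [0, 0, 24.1, 0.3565, -0.1966, 0.053, 0.7],
    [0, 0, 24.1, 0.3565, -0.1966, 0.053, 0.7],
    [0, 0, 24.1, 0.3565, -0.1966, 0.053, 0.7],
    [0, 0, 24.1, 0.3565, -0.1966, 0.053, 0.7],
    [0, 0, 24.1, 0.3565, -0.1966, 0.053, 0.7],
    [0, 0, 24.1, 0.3565, -0.1966, 0.053, 0.7],
    [0, 0, 24.1, 0.3565, -0.1966, 0.053, 0.7],
    [0, 0, 24.1, 0.3565, -0.1966, 0.053, 0.7],
    [0, 0, 24.1, 0.3565, -0.1966, 0.053, 0.7],
    [0, 0, 24.1, 0.3565, -0.1966, 0.053, 0.7],
    [0, 0, 24.1, 0.3565, -0.1966, 0.053, 0.7],
    [0, 0, 24.1, 0.3565, -0.1966, 0.053, 0.7],
  ],
)

```text
time_s: 2.07
tool_pos: [0.4834, -0.2773, 0.1505]
orientation: [3.141, 0.0, -0.064]
contact_force: [-0.6, 0.9, -0.2]
gripper_width: 0.0613
grasp_force: 0.0
```

Emit:
apply_moves(
  steps=[
    [0, 0, 0, 0, 0.001, 0.04, 0.7],
    [0, 0, 0, 0, 0.001, 0.08, 0.7],
    [0, 0, 0, 0, 0.001, 0.11, 0.7],
    [0, 0, 0, 0, 0.001, 0.125, 0.7],
    [0, 0, 0, 0, 0.001, 0.132, 0.7],
    [0, 0, 0, 0, 0.001, 0.134, 0.7],
    [0, 0, 0, 0, 0.001, 0.134, 0.7],
    [0, 0, 0, 0, 0.001, 0.134, 0.2],
    [0, 0, 0, 0, 0.001, 0.134, 0.1],
    [0, 0, 0, 0, 0.001, 0.134, 0.1],
    [0, 0, 0, 0, 0.001, 0.134, 0.1],
    [0, 0, 0, 0, 0.001, 0.134, 0.1],
    [0, 0, 0, 0, 0.001, 0.134, 0.1],
    [0, 0, 0, 0, 0.001, 0.134, 0.1],
  ],
  grip_force=45,
)

```text
time_s: 3.23
tool_pos: [0.484, -0.2773, 0.0165]
orientation: [3.142, -0.0, -0.063]
contact_force: [-0.4, 0.6, -0.0]
gripper_width: 0.0179
grasp_force: 0.0
```

```bash
python3 - <<'E'
from h import *
p=vision.get_image("side");f=p["frame"];s=status.sense();print(s["gripper_width"],s["grasp_force"],s["tool_pos"])
save("c2.png",f[140:260,300:460],5)
for n in("top","side"):
  p=vision.get_image(n)
  for r in nets.place_of(p,"key_red_grip")[:4]: print(n,r["score"],r["uv"],at_z(p,r["uv"],.013))
E
```

```text
0.014032477250071514 0.0 [ 0.48398046 -0.27733926  0.01646956]
side 0.83 [425.3, 251.3] [ 0.32958063 -0.15727804  0.013     ]
side 0.79 [386.9, 200.6] [ 0.48685605 -0.28719421  0.013     ]
side 0.63 [439.6, 184.9] [ 0.38223198 -0.42565319  0.013     ]
```

View pics/c2.png

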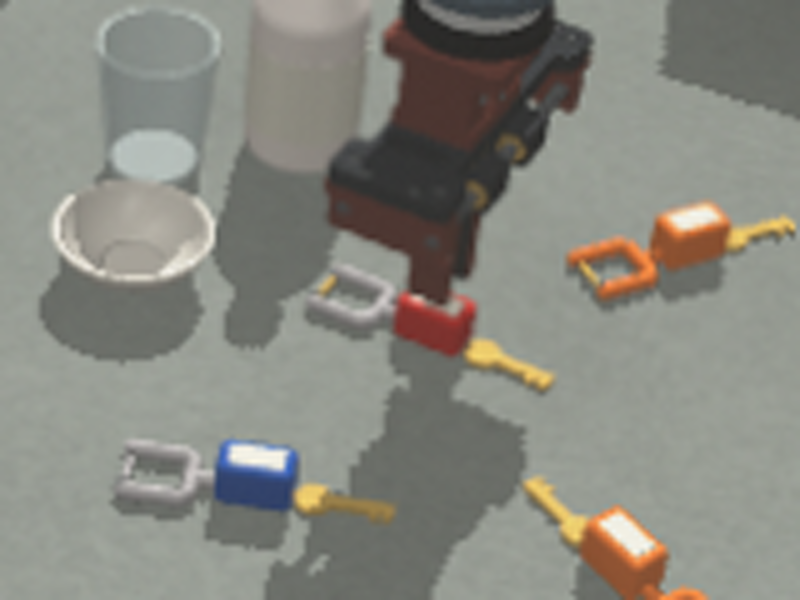

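The side crop shows the gripper's fingers closed at or behind the red fob at crop (435,300), with nothing in front of the fob. I check this against the projection.

```bash
python3 - <<'E'
from h import *
s=status.sense();T=s["tool_pos"];print(T,s["gripper_width"],s["grasp_force"],s["contact_force"],s["orientation"])
p=vision.get_image("side")
C=lambda X:((pix(p,X)-[300,140])*5).round(0)
for n,X in [("tcp",T),("fob top centre",[.484,-.277,.026]),("tip+y z.0025",T+[0,.01,-.014]),("tip+y .05",T+[0,.01,.035]),("fob near face bottom",[.484,-.265,0]),("hook mouth",[.5494,-.2804,.0045])]: print(n,C(X))
t=vision.get_image("top");save("c3.png",t["frame"][200:340,370:510],4)
E
```

```text
[ 0.48387414 -0.27733678  0.01630967] 0.008894125368288623 0.0 [-0.40284634 -0.13263831  0.57940379] [-3.14150592e+00  1.24721906e-04 -6.27982599e-02]
tcp [433. 310.]
fob top centre [435. 297.]
tip+y z.0025 [423. 341.]
tip+y .05 [433. 271.]
fob near face bottom [421. 346.]
hook mouth [323. 285.]
```

View pics/c3.png

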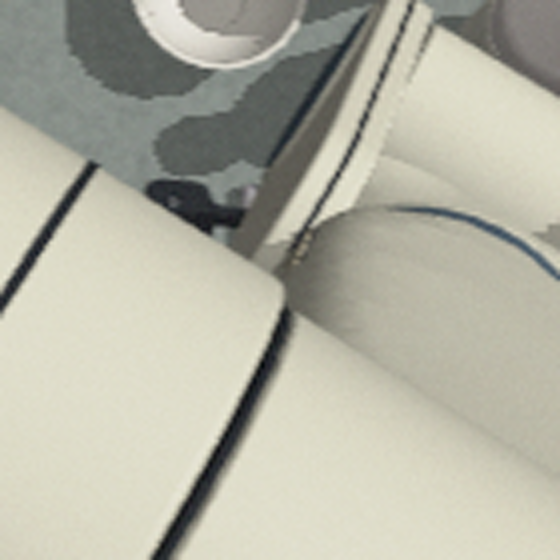

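Emit:
apply_moves(
  steps=[
    [0, 0, 0, 0, 0, 0, 0.7],
    [0, 0, 0, 0, 0, 0, 0.7],
    [0, 0, 0, 0, 0, 0, 0.7],
    [0, 0, 0, 0, 0, 0, 0.7],
    [0, 0, 0, 0, 0, 0, 0.7],
    [0, 0, 0, 0, 0, 0, 0.7],
    [0, 0, 0, 0, 0, 0, 0.7],
    [0, 0, 0, 0, 0, 0, 0.7],
    [0, 0, 0, 0, 0, 0, 0.7],
  ],
)

```text
time_s: 4.33
tool_pos: [0.4839, -0.2774, 0.0164]
orientation: [3.142, -0.0, -0.063]
contact_force: [0.1, -0.3, -0.3]
gripper_width: 0.061
grasp_force: 0.0
```

```bash
python3 - <<'E'
from h import *
s=status.sense();T=s["tool_pos"];print(T,s["gripper_width"],s["grasp_force"],s["contact_force"],s["q"])
p=vision.get_image("side")
save("c4.png",p["frame"][150:220,340:420],10)
C=lambda X:((pix(p,X)-[340,150])*10).round(0)
w=s["gripper_width"]/2
for n,X in [("tcp",T),("tip+y",T+[0,w+.006,-.014]),("tip-y",T+[0,-w-.006,-.014])]: print(n,C(X))
E
```

```text
[ 0.48390876 -0.27740426  0.01639335] 0.06104179465933936 0.0 [ 0.11008249 -0.28550107 -0.31504541] [-5.41867248e-01  6.05596724e-01  1.87362300e+00  2.06039648e-05
  6.62337317e-01  1.09173974e+00]
tcp [466. 521.]
tip+y [408. 638.]
tip-y [512. 484.]
```

View pics/c4.png

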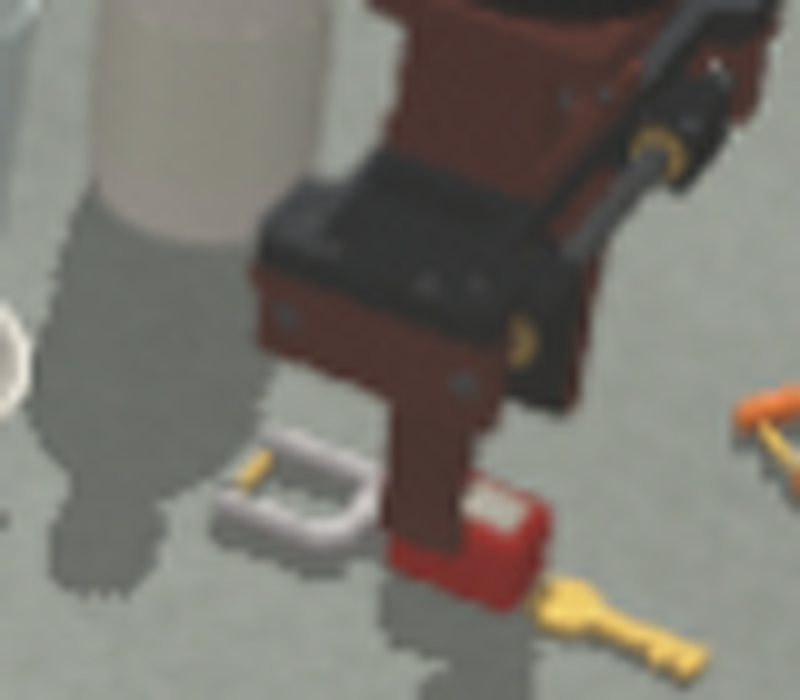

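The near fingertip shows at crop (425,548). The reported pose puts it at (408,638), so the fingers really stand about 28 mm higher than stated, which is why they closed above the fob. I go down by feel.

Emit:
apply_moves(
  steps=[
    [0, 0, 0, 0, 0, 0.004, 0.7],
    [0, 0, 0, 0, 0, 0.008, 0.7],
    [0, 0, 0, 0, 0, 0.012, 0.7],
    [0, 0, 0, 0, 0, 0.016, 0.7],
    [0, 0, 0, 0, 0, 0.018, 0.7],
    [0, 0, 0, 0, 0, 0.02, 0.7],
    [0, 0, 0, 0, 0, 0.02, 0.7],
  ],
)

```text
time_s: 4.97
tool_pos: [0.4836, -0.2772, -0.0042]
orientation: [-3.141, 0.001, -0.063]
contact_force: [0.4, 0.7, 0.3]
gripper_width: 0.0614
grasp_force: 0.0
```

```bash
python3 - <<'E'
from h import *
s=status.sense();T=s["tool_pos"];print(T,s["gripper_width"],s["contact_force"],s["q"])
p=vision.get_image("side")
save("c5.png",p["frame"][150:220,340:420],10)
C=lambda X:((pix(p,X)-[340,150])*10).round(0)
w=s["gripper_width"]/2
for z in (0,.01,.02):print(z,C([T[0],T[1]+w+.006,z]),C([T[0],T[1]+w+.013,z]))
E
```

```text
[ 0.48363606 -0.27722991 -0.00417439] 0.06135036215471876 [0.38182071 0.72686832 0.30202092] [-5.41852836e-01  6.41657974e-01  1.87562061e+00  2.52977075e-05
  6.25106429e-01  1.09178689e+00]
0 [407. 646.] [397. 662.]
0.01 [411. 618.] [401. 634.]
0.02 [415. 590.] [404. 605.]
```

View pics/c5.png

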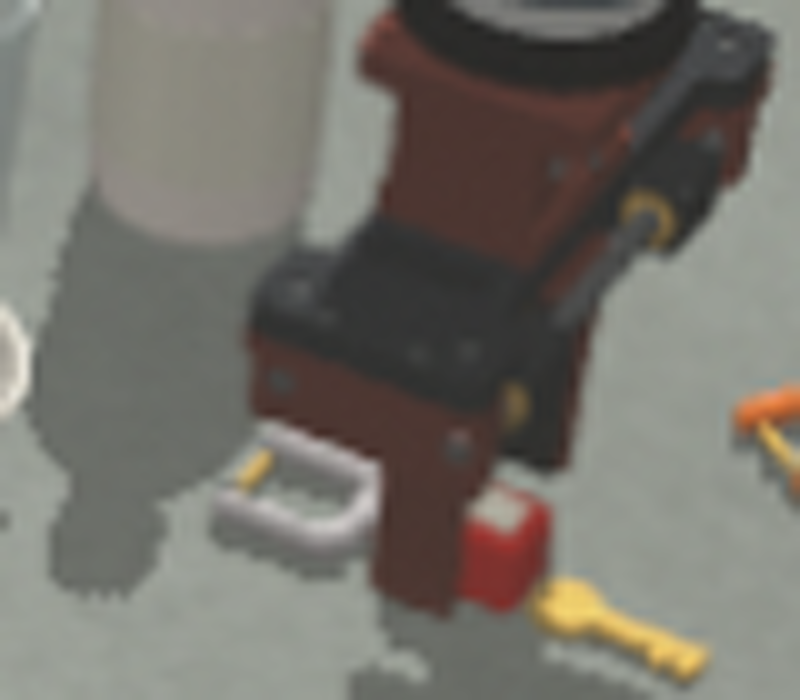

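The fingers now straddle the fob with the near tip at (410,610), about 11 mm above the bench. I go 7 mm lower and close.

Emit:
apply_moves(
  steps=[
    [0, 0, 0, 0, 0, 0.003, 0.7],
    [0, 0, 0, 0, 0, 0.006, 0.7],
    [0, 0, 0, 0, 0, 0.007, 0.7],
    [0, 0, 0, 0, 0, 0.007, 0.5],
    [0, 0, 0, 0, 0, 0.007, 0.3],
    [0, 0, 0, 0, 0, 0.007, 0.2],
    [0, 0, 0, 0, 0, 0.007, 0.1],
    [0, 0, 0, 0, 0, 0.007, 0.1],
    [0, 0, 0, 0, 0, 0.007, 0.1],
    [0, 0, 0, 0, 0, 0.007, 0.1],
    [0, 0, 0, 0, 0, 0.007, 0.1],
    [0, 0, 0, 0, 0, 0.007, 0.1],
  ],
)

```text
time_s: 6.02
tool_pos: [0.4839, -0.2773, -0.0105]
orientation: [-3.142, 0.0, -0.063]
contact_force: [-0.4, 2.3, 1.4]
gripper_width: 0.0235
grasp_force: 45.0
```

Emit:
apply_moves(
  steps=[
    [0, 0, 0, 0, 0, -0.02, 0.1],
    [0, 0, 0, 0, 0, -0.05, 0.1],
    [0, 0, 0, 0, 0, -0.07, 0.1],
    [0, 0, 1, 0.003, -0.03, -0.07, 0.1],
    [0, 0, 2, 0.006, -0.07, -0.07, 0.1],
    [0, 0, 3, 0.009, -0.11, -0.07, 0.1],
    [0, 0, 4, 0.011, -0.15, -0.07, 0.1],
    [0, 0, 5, 0.013, -0.19, -0.07, 0.1],
    [0, 0, 5.5, 0.015, -0.23, -0.07, 0.1],
    [0, 0, 5.5, 0.017, -0.27, -0.07, 0.1],
    [0, 0, 5.5, 0.019, -0.31, -0.07, 0.1],
    [0, 0, 5.5, 0.02, -0.35, -0.07, 0.1],
    [0, 0, 5.5, 0.021, -0.38, -0.07, 0.1],
    [0, 0, 5.5, 0.0213, -0.4, -0.07, 0.1],
    [0, 0, 5.5, 0.0213, -0.409, -0.07, 0.1],
    [0, 0, 5.5, 0.0213, -0.409, -0.06, 0.1],
    [0, 0, 5.5, 0.0213, -0.409, -0.05, 0.1],
    [0, 0, 5.5, 0.0213, -0.409, -0.045, 0.1],
    [0, 0, 5.5, 0.0213, -0.409, -0.045, 0.1],
    [0, 0, 5.5, 0.0213, -0.409, -0.045, 0.1],
  ],
)

```text
time_s: 7.68
tool_pos: [0.5302, 0.128, 0.0335]
orientation: [3.141, 0.002, -0.161]
contact_force: [-0.7, -0.6, -1.4]
gripper_width: 0.0236
grasp_force: 45.0
```

```bash
python3 - <<'E'
from h import *
s=status.sense();T=s["tool_pos"];print(T,s["gripper_width"],s["grasp_force"],s["contact_force"],s["orientation"])
im={n:vision.get_image(n) for n in("top","side")}
a=im["top"]["frame"][150:270,200:320];b=im["side"]["frame"][230:350,220:340]
m=np.zeros((480,800,3),np.uint8);m[:400,:400]=cv2.resize(a[:100,:100],(400,400),interpolation=cv2.INTER_CUBIC);m[:400,400:]=cv2.resize(b[10:110,10:110],(400,400),interpolation=cv2.INTER_CUBIC);save("c6.png",m)
for k in("mouth","hook_end","key_red_grip","eye"):
    for n,p in im.items():
        for r in nets.place_of(p,k)[:3]:
            print(n,k,round(r["score"],2),np.round(r["uv"],1),at_z(p,r["uv"],{"eye":.0105,"key_red_grip":.048}.get(k,.0395)).round(4))
E
```

```text
[0.53018531 0.12802424 0.03350286] 0.02361504517252501 44.95640158653259 [-0.65882895 -0.59742537 -1.42783057] [ 3.14079485e+00  1.84658734e-03 -1.60680172e-01]
top mouth 0.85 [362.3 387.3] [ 0.2714 -0.1271  0.0395]
top mouth 0.67 [480.3 313.6] [ 0.417  -0.3504  0.0395]
side mouth 0.82 [418.6 193.9] [ 0.4134 -0.3253  0.0395]
side mouth 0.68 [440.1 271.4] [ 0.2724 -0.0869  0.0395]
top hook_end 0.77 [369.  376.6] [ 0.2913 -0.1393  0.0395]
top hook_end 0.64 [493.9 319.4] [ 0.4069 -0.3761  0.0395]
side hook_end 0.91 [438.7 265.6] [ 0.2811 -0.1026  0.0395]
side hook_end 0.83 [424.3 193.7] [ 0.4002 -0.3339  0.0395]
top key_red_grip 0.92 [507.8 330.8] [ 0.3857 -0.3992  0.048 ]
top key_red_grip 0.71 [379.1 351.8] [ 0.3375 -0.1567  0.048 ]
side key_red_grip 0.84 [297.8 288.1] [0.5301 0.1201 0.048 ]
side key_red_grip 0.72 [423.6 249.7] [ 0.3286 -0.1255  0.048 ]
side key_red_grip 0.68 [437.8 186.4] [ 0.376  -0.3716  0.048 ]
top eye 0.77 [251.5 201.4] [0.6325 0.1058 0.0105]
side eye 0.63 [263.1 280. ] [0.6279 0.1115 0.0105]
```

View pics/c6.png

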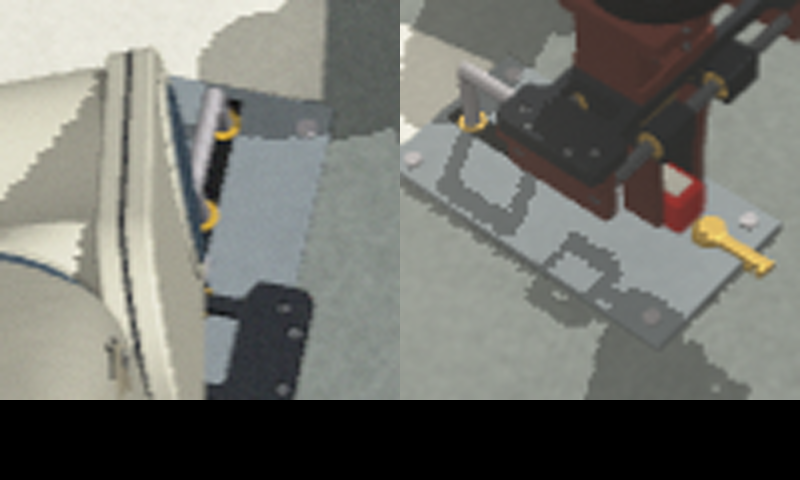

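The key is held flat and points at the staple. Next I lower it to just above the plate and take up the side offset.

Emit:
apply_moves(
  steps=[
    [0, 0, 0, 0, -0.0013, 0.01, 0.1],
    [0, 0, 0, 0, -0.0013, 0.02, 0.1],
    [0, 0, 0, 0, -0.0013, 0.028, 0.1],
    [0, 0, 0, 0, -0.0013, 0.032, 0.1],
    [0, 0, 0, 0, -0.0013, 0.0345, 0.1],
    [0, 0, 0, 0, -0.0013, 0.036, 0.1],
    [0, 0, 0, 0, -0.0013, 0.036, 0.1],
    [0, 0, 0, 0, -0.0013, 0.036, 0.1],
  ],
)

```text
time_s: 8.85
tool_pos: [0.5312, 0.1308, -0.0016]
orientation: [-3.142, -0.0, -0.159]
contact_force: [-1.2, 0.6, -1.0]
gripper_width: 0.0237
grasp_force: 45.0
```

Emit:
apply_moves(
  steps=[
    [0, 0, 0, 0, 0, 0.0005, 0.1],
    [0, 0, 0, 0, 0, 0.001, 0.1],
    [0, 0, 0, 0, 0, 0.001, 0.1],
  ],
)

```text
time_s: 9.1
tool_pos: [0.5312, 0.1308, -0.0024]
orientation: [-3.141, -0.0, -0.159]
contact_force: [0.2, 0.3, -2.5]
gripper_width: 0.0238
grasp_force: 45.0
```

Emit:
apply_moves(
  steps=[
    [0, 0, 0, 0, 0.0015, 0.0005, 0.1],
    [0, 0, 0, 0, 0.0015, 0.001, 0.1],
    [0, 0, 0, 0, 0.0015, 0.0012, 0.1],
    [0, 0, 0, 0, 0.0015, 0.0012, 0.1],
    [0, 0, 0, 0, 0.0015, 0.0012, 0.1],
  ],
)

```text
time_s: 9.52
tool_pos: [0.5308, 0.1293, -0.0038]
orientation: [-3.142, -0.0, -0.159]
contact_force: [0.7, -0.2, -1.8]
gripper_width: 0.0237
grasp_force: 45.0
```

Emit:
apply_moves(
  steps=[
    [0, 0, 0, 0.005, 0, 0, 0.1],
    [0, 0, 0, 0.01, 0, 0, 0.1],
    [0, 0, 0, 0.013, 0, 0, 0.1],
    [0, 0, 0, 0.015, 0, 0, 0.1],
    [0, 0, 0, 0.017, 0, 0, 0.1],
    [0, 0, 0, 0.018, 0, 0, 0.1],
    [0, 0, 0, 0.019, 0, 0, 0.1],
    [0, 0, 0, 0.019, 0, 0, 0.1],
  ],
)

```text
time_s: 10.18
tool_pos: [0.5497, 0.1262, -0.0038]
orientation: [3.142, 0.0, -0.159]
contact_force: [0.7, 0.3, -1.9]
gripper_width: 0.0238
grasp_force: 45.0
```

Emit:
apply_moves(
  steps=[
    [0, 0, 0, 0.0005, 0, 0, 0.1],
    [0, 0, 0, 0.001, 0, 0, 0.1],
    [0, 0, 0, 0.0015, 0, 0, 0.1],
    [0, 0, 0, 0.002, 0, 0, 0.1],
    [0, 0, 0, 0.002, 0, 0, 0.1],
  ],
)

```text
time_s: 10.6
tool_pos: [0.5516, 0.1259, -0.0038]
orientation: [-3.142, -0.0, -0.159]
contact_force: [1.3, 0.1, -2.0]
gripper_width: 0.024
grasp_force: 45.0
```

Emit:
apply_moves(
  steps=[
    [0, 0, 0, 0.0005, 0, 0, 0.1],
    [0, 0, 0, 0.001, 0, 0, 0.1],
    [0, 0, 0, 0.0015, 0, 0, 0.1],
    [0, 0, 0, 0.002, 0, 0, 0.1],
    [0, 0, 0, 0.002, 0, 0, 0.1],
  ],
)

```text
time_s: 11.02
tool_pos: [0.5537, 0.1256, -0.0038]
orientation: [-3.142, -0.0, -0.159]
contact_force: [-0.1, -0.8, -1.5]
gripper_width: 0.0236
grasp_force: 45.0
```

Emit:
apply_moves(
  steps=[
    [0, 0, 0, 0.001, 0, 0, 0.1],
    [0, 0, 0, 0.002, 0, 0, 0.1],
    [0, 0, 0, 0.003, 0, 0, 0.1],
    [0, 0, 0, 0.003, 0, 0, 0.1],
  ],
)

```text
time_s: 11.35
tool_pos: [0.5568, 0.1252, -0.0038]
orientation: [-3.141, -0.0, -0.159]
contact_force: [0.8, 1.0, -1.5]
gripper_width: 0.0237
grasp_force: 45.0
```

Emit:
apply_moves(
  steps=[
    [0, 0, 0, 0.001, 0, 0, 0.1],
    [0, 0, 0, 0.002, 0, 0, 0.1],
    [0, 0, 0, 0.002, 0, 0, 0.1],
  ],
)

```text
time_s: 11.6
tool_pos: [0.5583, 0.1248, -0.0039]
orientation: [3.141, 0.001, -0.159]
contact_force: [-1.4, 0.7, -1.5]
gripper_width: 0.024
grasp_force: 45.0
```

Emit:
apply_moves(
  steps=[
    [0, 0, 0, 0.001, 0, 0, 0.1],
    [0, 0, 0, 0.002, 0, 0, 0.1],
    [0, 0, 0, 0.002, 0, 0, 0.1],
  ],
)

```text
time_s: 11.85
tool_pos: [0.5601, 0.1246, -0.0039]
orientation: [3.141, 0.001, -0.159]
contact_force: [-3.5, 1.9, -0.7]
gripper_width: 0.024
grasp_force: 45.0
```

Emit:
apply_moves(
  steps=[
    [0, 0, 0, 0.001, 0, 0, 0.1],
    [0, 0, 0, 0.002, 0, 0, 0.1],
    [0, 0, 0, 0.002, 0, 0, 0.1],
  ],
)

```text
time_s: 12.1
tool_pos: [0.5623, 0.1242, -0.0039]
orientation: [3.141, 0.001, -0.159]
contact_force: [-3.4, 0.7, -0.2]
gripper_width: 0.0236
grasp_force: 45.0
```

Emit:
apply_moves(
  steps=[
    [0, 0, 0, 0.001, 0, 0, 0.1],
    [0, 0, 0, 0.002, 0, 0, 0.1],
    [0, 0, 0, 0.002, 0, 0, 0.1],
  ],
)

```text
time_s: 12.35
tool_pos: [0.5642, 0.1237, -0.0039]
orientation: [3.141, 0.001, -0.159]
contact_force: [-4.4, 0.6, -0.1]
gripper_width: 0.0243
grasp_force: 45.0
```

Force holds at 3–4 N, so the gate is opening. Next I feel sideways for the arm on the -y side.

Emit:
apply_moves(
  steps=[
    [0, 0, 0, 0, -0.0005, 0, 0.1],
    [0, 0, 0, 0, -0.001, 0, 0.1],
    [0, 0, 0, 0, -0.001, 0, 0.1],
  ],
)

```text
time_s: 12.6
tool_pos: [0.5641, 0.1247, -0.004]
orientation: [3.141, 0.001, -0.159]
contact_force: [-4.3, 0.9, -1.8]
gripper_width: 0.0238
grasp_force: 45.0
```

Emit:
apply_moves(
  steps=[
    [0, 0, 0, 0, -0.0005, 0, 0.1],
    [0, 0, 0, 0, -0.0005, 0, 0.1],
  ],
)

```text
time_s: 12.77
tool_pos: [0.5646, 0.1254, -0.0039]
orientation: [3.142, 0.0, -0.159]
contact_force: [-3.2, 0.0, -2.9]
gripper_width: 0.0234
grasp_force: 45.0
```

Emit:
apply_moves(
  steps=[
    [0, 0, 0, 0, -0.0005, 0, 0.1],
    [0, 0, 0, 0, -0.0005, 0, 0.1],
  ],
)

```text
time_s: 12.93
tool_pos: [0.5646, 0.1258, -0.0039]
orientation: [3.141, 0.0, -0.159]
contact_force: [-5.2, -1.4, -2.2]
gripper_width: 0.0237
grasp_force: 45.0
```

Emit:
apply_moves(
  steps=[
    [0, 0, 0, 0, -0.0005, 0, 0.1],
    [0, 0, 0, 0, -0.0005, 0, 0.1],
  ],
)

```text
time_s: 13.1
tool_pos: [0.5647, 0.1262, -0.0039]
orientation: [3.141, 0.0, -0.159]
contact_force: [-3.8, -3.1, -1.8]
gripper_width: 0.0235
grasp_force: 45.0
```

Side contact found (about -3 N), so the leg is at y ≈ -6 mm. I back off 2 mm and push on.

Emit:
apply_moves(
  steps=[
    [0, 0, 0, 0, 0.001, 0, 0.1],
    [0, 0, 0, 0, 0.002, 0, 0.1],
    [0, 0, 0, 0.001, 0.002, 0, 0.1],
    [0, 0, 0, 0.002, 0.002, 0, 0.1],
    [0, 0, 0, 0.003, 0.002, 0, 0.1],
    [0, 0, 0, 0.003, 0.002, 0, 0.1],
  ],
)

```text
time_s: 13.6
tool_pos: [0.5676, 0.1239, -0.0037]
orientation: [-3.142, -0.0, -0.159]
contact_force: [-3.7, 2.2, 0.6]
gripper_width: 0.0238
grasp_force: 45.0
```

Emit:
apply_moves(
  steps=[
    [0, 0, 0, 0.001, 0, 0, 0.1],
    [0, 0, 0, 0.002, 0, 0, 0.1],
    [0, 0, 0, 0.003, 0, 0, 0.1],
    [0, 0, 0, 0.003, 0, 0, 0.1],
  ],
)

```text
time_s: 13.93
tool_pos: [0.5699, 0.1232, -0.004]
orientation: [3.141, 0.001, -0.159]
contact_force: [-4.3, 2.1, -1.9]
gripper_width: 0.0237
grasp_force: 45.0
```

Emit:
apply_moves(
  steps=[
    [0, 0, 0, 0.001, 0, 0, 0.1],
    [0, 0, 0, 0.002, 0, 0, 0.1],
    [0, 0, 0, 0.003, 0, 0, 0.1],
    [0, 0, 0, 0.003, 0, 0, 0.1],
  ],
)

```text
time_s: 14.27
tool_pos: [0.5726, 0.1228, -0.0042]
orientation: [3.141, 0.002, -0.159]
contact_force: [-5.0, 1.7, -1.3]
gripper_width: 0.0241
grasp_force: 45.0
```

Emit:
apply_moves(
  steps=[
    [0, 0, 0, 0.001, 0, 0, 0.1],
    [0, 0, 0, 0.002, 0, 0, 0.1],
    [0, 0, 0, 0.003, 0, 0, 0.1],
    [0, 0, 0, 0.003, 0, 0, 0.1],
  ],
)

```text
time_s: 14.6
tool_pos: [0.5757, 0.1225, -0.0042]
orientation: [3.141, 0.001, -0.159]
contact_force: [-4.3, 2.5, -2.6]
gripper_width: 0.0237
grasp_force: 45.0
```

Emit:
apply_moves(
  steps=[
    [0, 0, 0, 0.001, 0, 0, 0.1],
    [0, 0, 0, 0.002, 0, 0, 0.1],
    [0, 0, 0, 0.003, 0, 0, 0.1],
    [0, 0, 0, 0.003, 0, 0, 0.1],
  ],
)

```text
time_s: 14.93
tool_pos: [0.5794, 0.1222, -0.004]
orientation: [-3.141, -0.0, -0.159]
contact_force: [-3.0, 3.9, -2.9]
gripper_width: 0.0238
grasp_force: 45.0
```

Emit:
apply_moves(
  steps=[
    [0, 0, 0, 0.001, 0, 0, 0.1],
    [0, 0, 0, 0.002, 0, 0, 0.1],
    [0, 0, 0, 0.002, 0, 0, 0.1],
  ],
)

```text
time_s: 15.18
tool_pos: [0.5824, 0.1221, -0.0036]
orientation: [-3.141, -0.002, -0.159]
contact_force: [-0.1, 5.2, -2.6]
gripper_width: 0.0233
grasp_force: 45.0
```

Emit:
apply_moves(
  steps=[
    [0, 0, 0, 0.0005, 0, 0, 0.1],
    [0, 0, 0, 0.001, 0, 0, 0.1],
    [0, 0, 0, 0.001, 0, 0, 0.1],
  ],
)

```text
time_s: 15.43
tool_pos: [0.5834, 0.1219, -0.0035]
orientation: [-3.141, -0.002, -0.159]
contact_force: [0.6, 5.5, -2.7]
gripper_width: 0.0236
grasp_force: 45.0
```

Emit:
apply_moves(
  steps=[
    [0, 0, 0, 0.0005, 0, 0, 0.1],
    [0, 0, 0, 0.001, 0, 0, 0.1],
    [0, 0, 0, 0.001, 0, 0, 0.1],
  ],
)

```text
time_s: 15.68
tool_pos: [0.5844, 0.1212, -0.0034]
orientation: [-3.141, -0.002, -0.159]
contact_force: [0.6, 0.4, -1.6]
gripper_width: 0.0236
grasp_force: 45.0
```

The force drops to nothing, so the gate has snapped shut. I draw back to the gate gently.

Emit:
apply_moves(
  steps=[
    [0, 0, 0, 0, 0, 0, 0.1],
    [0, 0, 0, -0.002, 0, 0, 0.1],
    [0, 0, 0, -0.004, 0, 0, 0.1],
    [0, 0, 0, -0.006, 0, 0, 0.1],
    [0, 0, 0, -0.007, 0, 0, 0.1],
    [0, 0, 0, -0.008, 0, 0, 0.1],
    [0, 0, 0, -0.008, 0, 0, 0.1],
  ],
)

```text
time_s: 16.27
tool_pos: [0.575, 0.1226, -0.0038]
orientation: [3.141, 0.0, -0.159]
contact_force: [-0.3, 0.3, -1.3]
gripper_width: 0.0238
grasp_force: 45.0
```

Emit:
apply_moves(
  steps=[
    [0, 0, 0, -0.0005, 0, 0, 0.1],
    [0, 0, 0, -0.001, 0, 0, 0.1],
    [0, 0, 0, -0.001, 0, 0, 0.1],
  ],
)

```text
time_s: 16.52
tool_pos: [0.5743, 0.1228, -0.0038]
orientation: [3.142, 0.0, -0.159]
contact_force: [0.6, -0.5, -1.2]
gripper_width: 0.024
grasp_force: 45.0
```

Emit:
apply_moves(
  steps=[
    [0, 0, 0, -0.0005, 0, 0, 0.1],
    [0, 0, 0, -0.0005, 0, 0, 0.1],
  ],
)

```text
time_s: 16.68
tool_pos: [0.5738, 0.1229, -0.0038]
orientation: [-3.142, -0.0, -0.159]
contact_force: [0.2, 0.4, -2.4]
gripper_width: 0.024
grasp_force: 45.0
```

Emit:
apply_moves(
  steps=[
    [0, 0, 0, -0.0005, 0, 0, 0.1],
    [0, 0, 0, -0.0005, 0, 0, 0.1],
  ],
)

```text
time_s: 16.85
tool_pos: [0.5733, 0.123, -0.0039]
orientation: [3.142, 0.0, -0.159]
contact_force: [-0.4, -0.6, -1.0]
gripper_width: 0.0239
grasp_force: 45.0
```

Emit:
apply_moves(
  steps=[
    [0, 0, 0, -0.0005, 0, 0, 0.1],
    [0, 0, 0, -0.0005, 0, 0, 0.1],
  ],
)

```text
time_s: 17.02
tool_pos: [0.5727, 0.123, -0.0038]
orientation: [3.142, 0.0, -0.159]
contact_force: [-0.1, -0.0, -1.1]
gripper_width: 0.0236
grasp_force: 45.0
```

Emit:
apply_moves(
  steps=[
    [0, 0, 0, -0.0003, 0, 0, 0.1],
    [0, 0, 0, -0.0003, 0, 0, 0.1],
  ],
)

```text
time_s: 17.18
tool_pos: [0.5725, 0.1231, -0.0038]
orientation: [3.142, 0.0, -0.159]
contact_force: [-1.1, 0.8, -1.8]
gripper_width: 0.0236
grasp_force: 45.0
```

Emit:
apply_moves(
  steps=[
    [0, 0, 0, -0.0003, 0, 0, 0.1],
    [0, 0, 0, -0.0003, 0, 0, 0.1],
  ],
)

```text
time_s: 17.35
tool_pos: [0.5723, 0.1232, -0.0038]
orientation: [-3.142, -0.0, -0.159]
contact_force: [-0.3, 0.6, -1.3]
gripper_width: 0.0238
grasp_force: 45.0
```

Emit:
apply_moves(
  steps=[
    [0, 0, 0, -0.0004, 0, 0, 0.1],
    [0, 0, 0, -0.0004, 0, 0, 0.1],
  ],
)

```text
time_s: 17.52
tool_pos: [0.5721, 0.1232, -0.0038]
orientation: [-3.141, -0.001, -0.159]
contact_force: [0.9, -0.4, -2.1]
gripper_width: 0.0236
grasp_force: 45.0
```

Emit:
apply_moves(
  steps=[
    [0, 0, 0, -0.0004, 0, 0, 0.1],
    [0, 0, 0, -0.0004, 0, 0, 0.1],
  ],
)

```text
time_s: 17.68
tool_pos: [0.572, 0.1232, -0.0037]
orientation: [-3.141, -0.001, -0.159]
contact_force: [1.5, -1.5, -2.9]
gripper_width: 0.024
grasp_force: 45.0
```

Emit:
apply_moves(
  steps=[
    [0, 0, 0, -0.0004, 0, 0, 0.1],
    [0, 0, 0, -0.0004, 0, 0, 0.1],
  ],
)

```text
time_s: 17.85
tool_pos: [0.5719, 0.1233, -0.0037]
orientation: [-3.141, -0.001, -0.159]
contact_force: [3.6, -0.6, -3.9]
gripper_width: 0.0237
grasp_force: 45.0
```

Contact on the gate is building (about 3.5 N). A little more, then hold.

Emit:
apply_moves(
  steps=[
    [0, 0, 0, -0.0005, 0, 0, 0.1],
    [0, 0, 0, -0.0005, 0, 0, 0.1],
    [0, 0, 0, -0.0005, 0, 0, 0.1],
  ],
)

```text
time_s: 18.1
tool_pos: [0.5717, 0.1233, -0.0036]
orientation: [-3.141, -0.002, -0.159]
contact_force: [5.1, -1.6, -4.8]
gripper_width: 0.0235
grasp_force: 45.0
```

Emit:
apply_moves(
  steps=[
    [0, 0, 0, 0, 0, 0, 0.1],
    [0, 0, 0, 0, 0, 0, 0.1],
    [0, 0, 0, 0, 0, 0, 0.1],
    [0, 0, 0, 0, 0, 0, 0.1],
  ],
)

```text
time_s: 18.43
tool_pos: [0.5718, 0.1234, -0.0036]
orientation: [-3.141, -0.002, -0.159]
contact_force: [6.1, -1.7, -4.9]
gripper_width: 0.0237
grasp_force: 45.0
```

Emit:
apply_moves(
  steps=[
    [0, 0, 0, 0.002, 0, 0, 0.1],
    [0, 0, 0, 0.004, 0, 0, 0.1],
    [0, 0, 0, 0.006, 0, 0, 0.1],
    [0, 0, 0, 0.006, 0, 0, 0.1],
    [0, 0, 0, 0.006, 0, 0.0003, 0.1],
    [0, 0, 0, 0.006, 0, 0.0006, 0.1],
    [0, 0, 0, 0.006, 0, 0.0006, 0.1],
  ],
)

```text
time_s: 19.02
tool_pos: [0.5762, 0.1225, -0.0045]
orientation: [3.141, 0.001, -0.159]
contact_force: [-0.2, -0.6, -0.7]
gripper_width: 0.0235
grasp_force: 45.0
```

Emit:
apply_moves(
  steps=[
    [0, 0, 0, 0, 0, 0.0003, 0.1],
    [0, 0, 0, 0, 0, 0.0003, 0.1],
    [0, 0, 0, 0, 0, 0.0003, 0.3],
    [0, 0, 0, 0, 0, 0.0003, 0.4],
    [0, 0, 0, 0, 0, 0.0003, 0.5],
    [0, 0, 0, 0, 0, 0.0003, 0.5],
    [0, 0, 0, 0, 0, 0.0003, 0.5],
    [0, 0, 0, 0, 0, 0.0003, 0.5],
    [0, 0, 0, 0, 0, 0.0003, 0.5],
  ],
)

```text
time_s: 19.77
tool_pos: [0.5766, 0.1224, -0.0047]
orientation: [-3.142, -0.0, -0.159]
contact_force: [0.0, 0.0, 0.5]
gripper_width: 0.0438
grasp_force: 0.0
```

Emit:
apply_moves(
  steps=[
    [0, 0, 0, 0, 0, -0.005, 0.5],
    [0, 0, 0, 0, 0, -0.015, 0.5],
    [0, 0, 0, 0, 0, -0.03, 0.5],
    [0, 0, 0, 0, 0, -0.06, 0.5],
    [0, 0, 0, 0, 0, -0.1, 0.5],
    [0, 0, 0, -0.04, 0, -0.12, 0.5],
    [0, 0, 0, -0.08, 0, -0.14, 0.5],
    [0, 0, 0, -0.12, 0, -0.16, 0.5],
    [0, 0, 0, -0.15, 0, -0.18, 0.5],
    [0, 0, 0, -0.15, 0, -0.18, 0.5],
    [0, 0, 0, -0.15, 0, -0.18, 0.5],
  ],
)

```text
time_s: 20.68
tool_pos: [0.4279, 0.1467, 0.1776]
orientation: [-3.14, -0.004, -0.157]
contact_force: [0.8, 0.4, 1.2]
gripper_width: 0.0438
grasp_force: 0.0
```

```bash
python3 - <<'E'
from h import *
s=status.sense();print(s["time_s"],s["tool_pos"],s["contact_force"])
im={n:vision.get_image(n) for n in("top","side")}
m=np.zeros((400,800,3),np.uint8);m[:,:400]=cv2.resize(im["top"]["frame"][150:250,200:300],(400,400),interpolation=cv2.INTER_CUBIC);m[:,400:]=cv2.resize(im["side"]["frame"][240:320,240:320],(400,400),interpolation=cv2.INTER_CUBIC);save("end.png",m)
for k,z in dict(mouth=.0105,hook_end=.0105,key_red_grip=.019).items():
    for n,p in im.items():
        for r in nets.place_of(p,k)[:4]:
            X=at_z(p,r["uv"],z)
            if X[1]>0: print(n,k,round(r["score"],2),X.round(4))
E
```

```text
20.6833 [0.42785976 0.14667918 0.17755215] [0.77997481 0.35260886 1.20376368]
top mouth 0.83 [0.6415 0.1115 0.0105]
side mouth 0.89 [0.6417 0.1179 0.0105]
top hook_end 0.64 [0.6183 0.1213 0.0105]
side hook_end 0.56 [0.6212 0.1246 0.0105]
top key_red_grip 0.97 [0.5765 0.1262 0.019 ]
side key_red_grip 0.59 [0.5713 0.1152 0.019 ]
```

View pics/end.png

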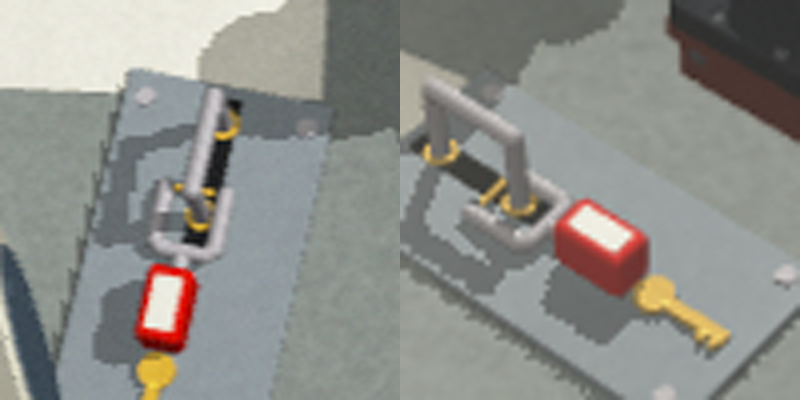

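The picture shows the key flat on the plate with the leg inside the hook (top crop at (197,215)) and the gate lying shut beyond it (175–210,188). The gripper is clear, so I hand in.

```bash
python3 -c "
from workcell import bot
print(bot.sign_off())"
```

```text
the job is handed in; nothing more can be done
None
```

The red key is clipped on the staple's front leg with its gate shut. I tugged it back at about 5–6 N to prove it was caught, then released it flat on the plate and handed in at about 21 s. The hand-in returned no verdict.

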